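# Clamp an oak piece in the drilling jig

### The arm

A 6-joint arm with a two-finger parallel gripper is mounted at the origin on a cart in front of the work surface, level with it; the furniture and walls round the work are solid. World frame = base frame: x ahead of the robot, y to its left, z up, the work surface at z = 0. Lengths are in m, angles in rad, forces in N, time in s.
With the tool pointing down it reaches from about 0.25 to 0.775 m from the base axis. Payload 4 kg.
Tool frame: the origin (TCP) lies at the very end of the fingers, on their centre line; the grasp point (between the pads) lies 19 mm behind it; z points along the fingers, y is the line along which they close (so a half turn about z gives the same grasp; the last joint's range is limited). The gripper opens to 94 mm and grips with 3 to 60 N. Pads are 16 mm wide; open, the fingers measure 119 mm over their backs; the gripper's body (75 mm by 177 mm) begins 78 mm behind the grasp point.
Start: joints at [-1.427, 0.087, 1.371, -0, 1.684, -0.103], TCP at [0.134, -0.533, 0.206] pointing down, gripper open.
Joint ranges: [-3.1, 3.1], [-0.76, 2.03], [0.27, 2.55], [-1.08, 4.22], [0.17, 2.65], [-2.57, 2.57]. Speed limits (rad/s): [2.79, 2.79, 3.14, 3.14, 3.14, 3.14].

### API

Orientations are given as a rotation vector (axis times angle).
In Python, from bench import arm, capture, sign_off gives the robot as it stands.
- The arm moves only by the shell command python3 -m handwheel 'ROWS' [FORCE]. ROWS is JSON, a list of rows, each a list of 3 entries, a list of its own where there are three numbers: the opening, from -1 (shut) to 1 (fully open), so that 0 is half open, then the shift along the tool's x, y, z normalised to -1 to 1, where 1 is 40 mm, then the turn about the tool's z normalised to -1 to 1, where 1 is 0.08 rad. In form: [[gripper, [dx, dy, dz], yaw], ...]. A call has 1 to 10 rows; each row shifts and turns the commanded pose from where the row before left it, along the tool's axes as they then stand; what a row does not reach is not made up. A row lasts 1/12 s, in which the tool goes at most 41.7 mm and 7.16 degrees, less where a joint would pass 70% of its speed; a pose out of reach is approached as far as the arm can. A call with a number of a shift or a turn outside -1 to 1 is refused whole. A call with a gripper value outside its range is refused whole. The fingers move at their own pace and stop on an object; FORCE is the grip in N (left out, the last holds). Time passes only in rows, so rows that do not move let the fingers close. It gives the time, the measured TCP pose, the force, the opening and the grip force at its end, in the units of the state.
- arm.sense(): the state, without advancing time (a new reading comes with each control period).
- capture(name): name is "side" or "top" or "wrist"; returns a dict with "pixels" (420x560x3 uint8, red, green, blue), "depth" (420x560 float32, m along the optical axis (not along the pixel's ray), 0 where there is no reading), "fovy" (degrees; the focal length in pixels is half the picture's height over the tangent of half this angle, whatever the lens; pixels are square), "cx", "cy" (the principal point, pixels), "extrinsics" (4x4, takes a point from camera to world coordinates). Camera axes: x right, y down, z forward; pixel columns grow to the right and rows downward; lengths in m; the calibration is good to about 2 mm. A picture is of the moment at which its call begins.
- sign_off(): hands the job in; it is judged then, once.
The state is a dict: "time_s": time; "qpos": joint angles; "qvel": joint speeds; "effort": joint torques, N m; "tcp_pos": TCP position; "tool_rot": TCP orientation; "wrist_force": force on the tool from outside, world axes, zero at the start; "torque": the same for the moment, N m; "grip_width": opening from 0.0 (shut) to 1.0 (fully open); "gripper_force": force on a finger pad.
Only numpy, scipy, OpenCV 4.12 (cv2) and the standard library are available. Lean on these libraries where they do the work, as an engineer would, in place of code of your own. Each camera call takes 0.05 s, during which the arm holds its last target. There are 200 camera calls.

### The job

Without gripping or lifting anything, push the oak piece along its channel until its end meets the wooden end stop of the jig, swing the clamp strap round over it until the strap stops, its cam lever still up, and then push the cam lever fully down so that the clamp holds the oak tight. Leave the tools lying around the jig where they are.

Things in the scene. Friction and masses are not known exactly. Their poses are not given: they have to be found in the camera images.
- jig: Clamping jig screwed to the bench: plywood board 190 (x) x 270 (y) x 18 mm, from x -75 to 115, y -135 to 135 mm. Origin on the bench under the middle of the channel; z up. The channel runs along y between two rails, tops 24 mm above the bench, inner faces at x = -21.5 and 21.5 mm, y = -110 to 45 mm. Strap pivot at x = 90, y = 55 mm.
- stop_face (a point): Middle of the end stop's face towards the oak, at y = 110 mm of the jig's frame, 29 mm above the bench. The stop is a wooden block across the end of the channel, 70 mm wide, 16 mm thick, its top 40 mm above the bench.
- oak: Plain oak offcut, 40 (x) x 110 (y) x 22 mm high, loose in the channel on the board (18 mm above the bench), its length along the channel. Origin at the centre of its underside. At the start its end is 15 to 40 mm short of the stop; home against the stop its origin is at y = 55 mm in the jig's frame.
- strap (a joint): Swing of the flat steel strap about its upright pivot post, rad. 0 = square over the oak, pointing along the jig's -x, at its internal stop; starts at 0.8 to 1.35, aside towards the jig's +y, beyond the end stop. Closing turns it counter-clockwise seen from above. It stays where it is left; the pin needs about 1 N.
- strap_pivot (a point): On the pivot axis at the underside of the strap, 54 mm above the bench. The strap is 8 mm thick and 24 mm wide, and carries the cam lever 90 mm and the upright pin 118 mm from this axis.
- strap_pin (a point): Upright steel pin at the free end of the strap, 12 mm thick with a round 16 mm head, from 62 to 86 mm above the bench; this point is on its axis, 76 mm above the bench.
- lever (a joint): Cam lever on the strap, rad: 0 = straight up, starts at 0.3 to 0.6 leaning towards the pivot post; it is pushed down towards the post, lying nearly level over the strap at its stop at 1.45. Stiff (about 4 to 7 N at its paddle), stays where it is left. Pushing it down drives the rubber foot under the strap 8 mm down onto the oak.
- lever_hinge (a point): Lever's hinge axis, 76 mm above the bench, level and across the strap.
- lever_tip (a point): Free end of the lever on its mid-line, 60 mm from the hinge. The black paddle covers the last 36 mm, 22 mm wide and 8 mm thick.
- foot: Round rubber foot 18 mm across under the strap below the cam; origin at the centre of its underside. With the lever up it clears the oak by a few mm; with the lever down it presses on the oak with about 15 N.
- tape_measure: Tape measure 37 x 93 x 64 mm lying near the jig, not part of the job. Origin under its centre.
- block_plane: Block plane 49 x 176 x 53 mm lying near the jig, not part of the job. Origin under its centre.
- sand_block: Sanding block 63 x 101 x 34 mm lying near the jig, not part of the job. Origin under its centre.
Not all that is in view belongs to the job. What is shaped like the oak but orange is not meant.

How it is judged:
On the way, in this order (a step that is already met when the one before it is completed fails the run):
1. the oak stands home against the end stop, the strap still swung aside and the lever up (y of oak in the frame of jig above 0.052 m and z of oak in the frame of jig below 0.021 m and angle between oak's own z axis and vertical below 0.08 rad and angle between the y axis of oak and the y axis of jig, either way round below 0.1 rad and value of joint lever below 0.85 rad and value of joint strap above 0.4 rad), for 0.1 s.
2. the strap is swung fully over the oak, the lever still up (y of oak in the frame of jig above 0.052 m and z of oak in the frame of jig below 0.021 m and angle between oak's own z axis and vertical below 0.08 rad and angle between the y axis of oak and the y axis of jig, either way round below 0.1 rad and value of joint strap below 0.08 rad and value of joint lever below 0.85 rad), for 0.1 s.
3. the lever is fully down and the foot presses on the oak (y of oak in the frame of jig above 0.052 m and z of oak in the frame of jig below 0.021 m and angle between oak's own z axis and vertical below 0.08 rad and angle between the y axis of oak and the y axis of jig, either way round below 0.1 rad and value of joint strap below 0.08 rad and value of joint lever above 1.3 rad and contact force between foot and oak above 6 N), for 0.2 s.
At the end, for the whole second after the job is handed in: The oak lies flat in the channel with its end within 3 mm of the stop, the strap is over it (within 0.08 rad of its stop), the lever is down (past 1.3 of 1.45 rad) and the foot presses on the oak with more than 6 N (all of step 3); the robot touches nothing.
It fails at once if the oak is lifted or tipped out of the channel (height (world z) of oak above 0.03 m or angle between oak's own z axis and vertical above 0.35 rad).
It fails at once if a bystander (tape measure, block plane, sanding block) is moved more than 20 mm (distance of any of tape_measure, block_plane, sand_block from where it was at the start of the episode above 0.02 m).
It also fails if it takes over 54 s, if anything falls off the work surface, if the arm or the gripper's body presses on something with over 40 N, if the wrist force passes 120 N, or if a joint passes its speed limit or range.

## Working session

There is one attempt and no reset: what is moved stays moved. The work goes in short steps, Python scripts to look and compute and a shell command to move; the robot and the scene stay as the last step left them, time stands still between calls to the robot, and variables do not carry over. Pictures are saved under pics/ and viewed, at most 10 in all, crops included, and the job is handed in when it is done.

```bash
mkdir -p pics; cat > h.py <<'E'
import numpy as np, cv2
from bench import arm, capture, sign_off
def K(c):
    return (c["pixels"].shape[0]/2)/np.tan(np.radians(c["fovy"])/2)
def cloud(c):
    f=K(c); d=c["depth"]; v,u=np.mgrid[:d.shape[0],:d.shape[1]]
    P=np.stack([(u-c["cx"])/f*d,(v-c["cy"])/f*d,d,np.ones_like(d)],-1)
    W=(P@np.array(c["extrinsics"]).T)[...,:3]; W[d==0]=np.nan
    return W
def save(c,n): cv2.imwrite(f"pics/{n}.png",cv2.cvtColor(c["pixels"],cv2.COLOR_RGB2BGR))
def ray(c,u,v,z):
    f=K(c);E=np.array(c["extrinsics"]);d=E[:3,:3]@[(u-c["cx"])/f,(v-c["cy"])/f,1];o=E[:3,3]
    return o+d*(z-o[2])/d[2]
E
python3 - <<'E'
from h import *
import pickle
print(arm.sense())
D={}
for n in("top","side"):
    c=capture(n);save(c,n);D[n]=c;print(n,c["fovy"],np.round(c["extrinsics"],3).tolist())
pickle.dump(D,open("d.pkl","wb"))
E
```

```text
{'time_s': 0.0, 'qpos': array([-1.42709645e+00,  8.79635204e-02,  1.37227240e+00, -3.63664701e-05,
        1.68356364e+00, -1.03114760e-01]), 'qvel': array([ 0.00146104, -0.00015721,  0.00046475,  0.00303714,  0.00092466,
       -0.00087122]), 'effort': array([ 1.43688696e-03, -3.40181029e+01, -3.02425218e+01,  7.20451679e-02,
        3.31787718e-02, -1.76135422e-04]), 'tcp_pos': array([ 0.13427037, -0.53279332,  0.2042903 ]), 'tool_rot': array([-3.11551260e+00, -3.86434392e-01,  1.27009235e-04]), 'wrist_force': array([ 0.2403242 , -0.873057  , -0.87382934]), 'torque': array([-0.02489191,  0.05843306,  0.00946654]), 'gripper_force': 0.0, 'grip_width': 0.9983378771305798}
top 49.87406746890219 [[-0.001, -0.989, 0.15, 0.326], [-1.0, 0.003, 0.012, -0.021], [-0.012, -0.15, -0.989, 1.215], [0.0, 0.0, 0.0, 1.0]]
side 47.225343406465996 [[-0.99, -0.066, 0.123, 0.375], [-0.139, 0.552, -0.822, 0.989], [-0.014, -0.831, -0.556, 0.796], [0.0, 0.0, 0.0, 1.0]]
```

View pics/top.png

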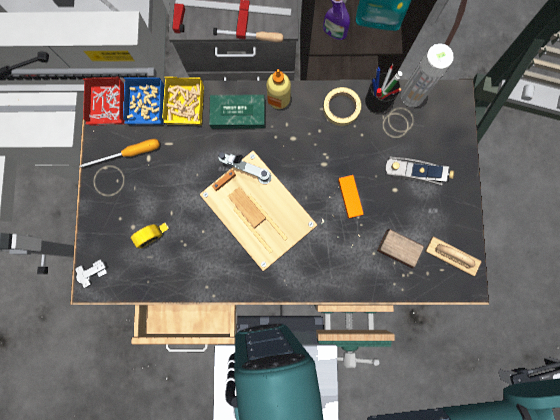

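View pics/side.png

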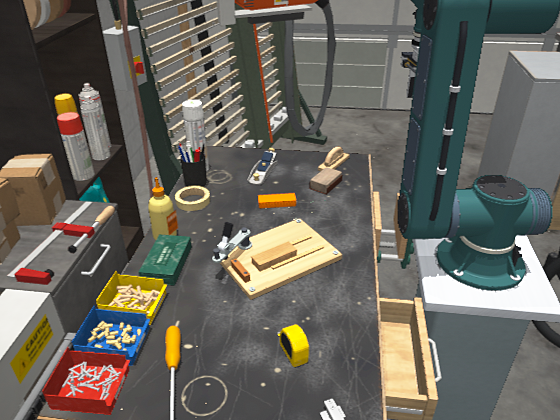

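Top view: the board has corners near (255,151), (317,222), (263,270) and (201,194). The dark brown end stop is at (223,184) and the oak at (247,208). The strap lies along (265,175)–(228,158).
Candidates for the oak: the oak in the channel (247,208), the orange block (350,196), the end stop (223,184) and the sanding block (400,247). By the description I choose (247,208) and check it in a close crop.

```bash
python3 - <<'E'
from h import *
import pickle
D=pickle.load(open("d.pkl","rb"));c=D["top"];W=cloud(c);im=c["pixels"]
cv2.imwrite("pics/crop.png",cv2.resize(cv2.cvtColor(im[140:280,190:330],cv2.COLOR_RGB2BGR),(600,600),interpolation=cv2.INTER_CUBIC))
hsv=cv2.cvtColor(im,cv2.COLOR_RGB2HSV)
# board by depth
Z=W[...,2];R=np.zeros_like(Z,bool);R[140:280,190:330]=1
m=((Z>0.009)&(Z<0.12)&R).astype(np.uint8)
m=cv2.morphologyEx(m,cv2.MORPH_OPEN,np.ones((3,3)))
m2=((hsv[...,1]>50)&(hsv[...,2]>120)&R).astype(np.uint8)
m2=cv2.morphologyEx(m2,cv2.MORPH_CLOSE,np.ones((5,5)))
for mm in(m,m2):
    cs,_=cv2.findContours(mm,0,2);k=max(cs,key=cv2.contourArea);print(cv2.minAreaRect(k),)
    b=cv2.boxPoints(cv2.minAreaRect(k));print(b.round(1).tolist());P=np.array([ray(c,u,v,.018)for u,v in b]);print(P.round(4).tolist(),np.linalg.norm(np.diff(P,axis=0),axis=1))
print("z at oak",Z[208,247],"board",Z[225,300],"bench",Z[280,350])
E
```

```text
((251.88491821289062, 203.17584228515625), (117.83659362792969, 71.3380355834961), 49.89908981323242)
[[186.60000610351562, 181.10000610351562], [241.1999969482422, 135.10000610351562], [317.1000061035156, 225.3000030517578], [262.6000061035156, 271.20001220703125]]
[[0.5828, 0.2403, 0.018], [0.7113, 0.0936, 0.018], [0.4613, -0.1115, 0.018], [0.3403, 0.0334, 0.018]] [0.1950771  0.32330782 0.18878389]
((258.09014892578125, 209.5081787109375), (100.25287628173828, 71.70065307617188), 50.19442367553711)
[[198.5, 194.0], [253.5, 148.0], [317.70001220703125, 225.10000610351562], [262.6000061035156, 271.0]]
[[0.5472, 0.2073, 0.018], [0.6744, 0.0594, 0.018], [0.4619, -0.1131, 0.018], [0.341, 0.0332, 0.018]] [0.19514089 0.27374098 0.18977196]
z at oak 0.037303243305018 board 0.01636494381515874 bench 0.0029947602961155617
```

View pics/crop.png

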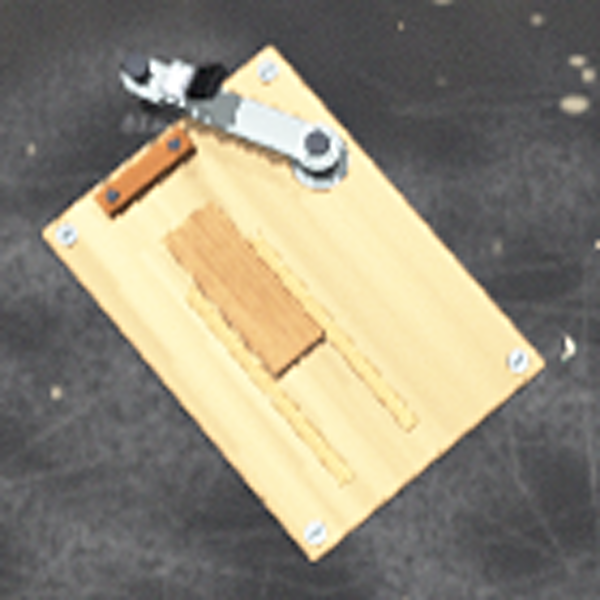

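The crop shows the oak (brown, between the pale rails) with its rear end at crop (300,355). The end stop is at (147,172), the pivot at (318,145), the pin head at (138,68) and the black lever paddle at (208,82). The orange block is out of the frame, so the choice is confirmed.

```bash
python3 - <<'E'
from h import *
import pickle
D=pickle.load(open("d.pkl","rb"));c=D["top"]
px=lambda x,y,z:ray(c,190+(x+.5)/4.2857-.5,140+(y+.5)/4.2857-.5,z)
L=np.array([[.115,.135],[.115,-.135],[-.075,-.135],[-.075,.135]])
P=np.array([px(x,y,.018)[:2] for x,y in((270,45),(545,365),(315,560),(43,235))])
Lc,Pc=L.mean(0),P.mean(0)
z=((P-Pc)@[1,1j])@np.conj((L-Lc)@[1,1j]);th=np.angle(z)
R=np.array([[np.cos(th),-np.sin(th)],[np.sin(th),np.cos(th)]]);t=Pc-R@Lc
print("th",th,"t",t,"res",(P-(L@R.T+t)).round(4).tolist())
np.savez("jig.npz",R=R,t=t,th=th)
J=lambda p:(R.T@(p[:2]-t)).round(4)
for n,a in dict(pin=(138,68,.086),piv=(318,142,.068),oakrearL=(278,368,.04),oakrearR=(325,332,.04),oakfrL=(166,240,.04),oakfrR=(208,207,.04),stop=(147,172,.04),paddle=(210,75,.12)).items():print(n,px(*a)[:2].round(4),J(px(*a)))
s=arm.sense();from scipy.spatial.transform import Rotation as Ro
print(Ro.from_rotvec(s["tool_rot"]).as_matrix().round(3))
for n,q in dict(stop=(0,.11),piv=(.09,.055),pin0=(-.028,.055),oakhomerear=(0,0),chanin=(0,-.12)).items():print(n,(R@q+t).round(4))
W=cloud(c)[140:190,210:270].reshape(-1,3);W=W[W[:,2]>.045];j=((W[:,:2]-t)@R);i=np.argsort(-W[:,2])[:25]
print("tall",np.c_[j[i],W[i,2]].round(3).tolist())
E
```

```text
th -0.8688642902634924 t [0.49203251 0.06210093] res [[-0.0008, 0.0004], [-0.0006, 0.0023], [0.0022, -0.0002], [-0.0009, -0.0025]]
pin [0.6352 0.1366] [0.0356 0.1574]
piv [0.5934 0.0288] [0.0909 0.0559]
oakrearL [0.4587 0.054 ] [-0.0154 -0.0307]
oakrearR [0.4808 0.0254] [ 0.0208 -0.0323]
oakfrL [0.5384 0.1237] [-0.0172  0.0752]
oakfrR [0.559 0.098] [0.0158 0.0744]
stop [0.5813 0.1362] [0.001 0.116]
paddle [0.6215 0.0897] [0.0625 0.1167]
[[ 0.97   0.244 -0.   ]
 [ 0.244 -0.97   0.002]
 [ 0.    -0.002 -1.   ]]
stop [0.576  0.1331]
piv [0.5921 0.0289]
pin0 [0.516 0.119]
oakhomerear [0.492  0.0621]
chanin [ 0.4004 -0.0154]
tall [[0.056, 0.105, 0.132], [0.061, 0.107, 0.132], [0.054, 0.103, 0.132], [0.066, 0.114, 0.131], [0.052, 0.105, 0.131], [0.068, 0.116, 0.131], [0.059, 0.106, 0.13], [0.059, 0.11, 0.13], [0.069, 0.114, 0.13], [0.061, 0.112, 0.13], [0.065, 0.112, 0.128], [0.063, 0.11, 0.128], [0.056, 0.11, 0.128], [0.058, 0.112, 0.128], [0.054, 0.108, 0.128], [0.058, 0.105, 0.127], [0.052, 0.11, 0.127], [0.065, 0.109, 0.127], [0.058, 0.109, 0.127], [0.067, 0.111, 0.126], [0.053, 0.103, 0.126], [0.068, 0.113, 0.126], [0.054, 0.112, 0.126], [0.051, 0.104, 0.126], [0.063, 0.115, 0.126]]
```

Frame fit is good: residuals are about 2 mm, the pin radius comes out at 116 mm (given 118) and the oak top at 37 mm (given 40). The oak's rear end is at jig y≈-32 mm, and the strap is at about 1.08 rad. Next I yaw so that tool x lies along jig y and tool y along jig x, with the fingers shut.

```bash
cat > w.py <<'E'
from h import *
from scipy.spatial.transform import Rotation as Ro
d=np.load("jig.npz");s=arm.sense();p=s["tcp_pos"];M=Ro.from_rotvec(s["tool_rot"]).as_matrix()
q=d["R"].T@(p[:2]-d["t"]);h=np.arctan2(M[1,0],M[0,0])
print("t %.2f jig %s z %.4f yawerr %.3f F %s grip %.2f"%(s["time_s"],q.round(4),p[2],h-(d["th"]+np.pi/2),s["wrist_force"].round(1),s["grip_width"]))
E
python3 -m handwheel '[[-1,[0,0,0],-0.95],[-1,[0,0,0],-0.95],[-1,[0,0,0],-0.95],[-1,[0,0,0],-0.95],[-1,[0,0,0],-0.95],[-1,[0,0,0],-0.95]]' 10; python3 w.py
```

```text
time_s: 0.6
tcp_pos: [0.1343, -0.533, 0.2048]
tool_rot: [-2.946, -1.087, -0.0]
wrist_force: [-0.1, 0.3, -0.3]
grip_width: 0.615
gripper_force: 0.0
t 0.60 jig [ 0.2235 -0.6574] z 0.2048 yawerr 0.005 F [-0.1  0.3 -0.3] grip 0.61
```

```bash
python3 -m handwheel '[[-1,[0.9,-0.34,0],0],[-1,[0.9,-0.34,0],0],[-1,[0.9,-0.34,0],0],[-1,[0.9,-0.34,0],0],[-1,[0.9,-0.34,0],0],[-1,[0.9,-0.34,0],0],[-1,[0.9,-0.34,0],0],[-1,[0.9,-0.34,0],0]]'; python3 w.py
```

```text
time_s: 1.27
tcp_pos: [0.284, -0.2623, 0.2051]
tool_rot: [-2.95, -1.08, -0.0]
wrist_force: [0.8, -0.5, 0.1]
grip_width: 0.044
gripper_force: 0.0
t 1.27 jig [ 0.1134 -0.3683] z 0.2051 yawerr 0.000 F [ 0.8 -0.5  0.1] grip 0.04
```

```bash
python3 -m handwheel '[[-1,[0.92,-0.34,0],0],[-1,[0.92,-0.34,0],0],[-1,[0.92,-0.34,0],0],[-1,[0.92,-0.34,0],0],[-1,[0.92,-0.34,0],0],[-1,[0.92,-0.34,0],0],[-1,[0.92,-0.34,0],0],[-1,[0.92,-0.34,0],0],[-1,[0,0,0],0]]'; python3 w.py
```

```text
time_s: 2.02
tcp_pos: [0.4396, 0.0148, 0.2045]
tool_rot: [-2.942, -1.093, -0.001]
wrist_force: [-0.8, 0.6, 0.3]
grip_width: 0.009
gripper_force: 0.0
t 2.02 jig [ 0.0022 -0.0706] z 0.2045 yawerr 0.009 F [-0.8  0.6  0.3] grip 0.01
```

```bash
python3 -m handwheel '[[-1,[0,-0.05,0.9],0.1],[-1,[0,0,0.9],0],[-1,[0,0,0.9],0],[-1,[0,0,0.8],0],[-1,[0,0,0.5],0],[-1,[0,0,0.4],0],[-1,[0,0,0],0]]'; python3 w.py; python3 - <<'E'
from h import *
c=capture("wrist");save(c,"wrist1")
E
```

```text
time_s: 2.6
tcp_pos: [0.4328, 0.0104, 0.0251]
tool_rot: [-2.951, -1.068, 0.014]
wrist_force: [-1.6, 0.2, -0.3]
grip_width: 0.005
gripper_force: 0.0
t 2.60 jig [ 0.0012 -0.0786] z 0.0251 yawerr -0.008 F [-1.6  0.2 -0.3] grip 0.01
```

View pics/wrist1.png

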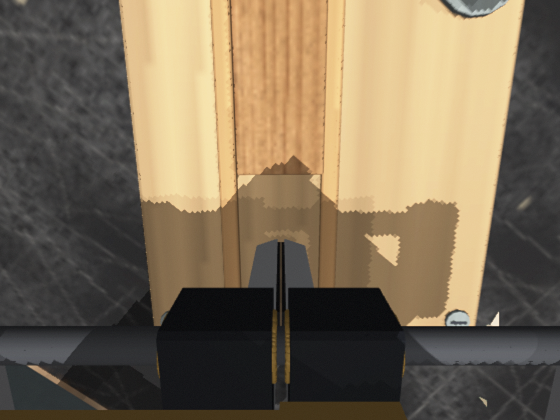

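The wrist view shows the shut fingers at (280,250), centred in the channel behind the oak's end at (280,175). Now I push.

```bash
python3 -m handwheel '[[-1,[0.5,0,0],0.1],[-1,[0.3,0,0],0],[-1,[0.15,0,0],0],[-1,[0.15,0,0],0],[-1,[0.15,0,0],0],[-1,[0.15,0,0],0],[-1,[0.15,0,0],0]]'; python3 w.py
```

```text
time_s: 3.23
tcp_pos: [0.485, 0.0502, 0.0297]
tool_rot: [2.958, 1.058, -0.0]
wrist_force: [-0.6, 0.2, 0.9]
grip_width: 0.004
gripper_force: 0.4
t 3.23 jig [ 0.0045 -0.0131] z 0.0297 yawerr -0.015 F [-0.6  0.2  0.9] grip 0.00
```

```bash
python3 -m handwheel '[[-1,[0.08,-0.1,0.08],-0.1],[-1,[0.05,0,0],0],[-1,[0.05,0,0],0],[-1,[0,0,0],0]]'; python3 w.py
```

```text
time_s: 3.57
tcp_pos: [0.4852, 0.0563, 0.0257]
tool_rot: [2.952, 1.07, -0.011]
wrist_force: [-5.6, -5.4, 4.0]
grip_width: 0.005
gripper_force: 4.0
t 3.57 jig [ 0.    -0.009] z 0.0257 yawerr -0.007 F [-5.6 -5.4  4. ] grip 0.00
```

```bash
python3 -m handwheel '[[-1,[0.06,0,0],0],[-1,[0,0,0],0]]'; python3 w.py; python3 -m handwheel '[[-1,[-0.4,0,0],0],[-1,[-0.3,0,-0.3],0],[-1,[0,0,-1],0],[-1,[0,0,-1],0],[-1,[0,0,-1],0],[-1,[0,0,-0.5],0]]'; python3 w.py;  python3 - <<'E'
from h import *
for n in("wrist","side"):
    c=capture(n)
    if n=="side": c["pixels"]=cv2.resize(c["pixels"][200:320,190:360],(800,565),interpolation=cv2.INTER_CUBIC)
    save(c,n+"2")
E
```

```text
time_s: 3.73
tcp_pos: [0.4852, 0.0563, 0.0257]
tool_rot: [2.951, 1.069, -0.019]
wrist_force: [-10.7, -8.6, 8.9]
grip_width: 0.009
gripper_force: 7.0
t 3.73 jig [ 0.     -0.0089] z 0.0257 yawerr -0.007 F [-10.7  -8.6   8.9] grip 0.01
time_s: 4.23
tcp_pos: [0.47, 0.0417, 0.1836]
tool_rot: [2.952, 1.069, 0.013]
wrist_force: [1.2, 0.2, 1.4]
grip_width: 0.006
gripper_force: 0.0
t 4.23 jig [ 0.0013 -0.03  ] z 0.1836 yawerr -0.007 F [1.2 0.2 1.4] grip 0.01
```

View pics/side2.png

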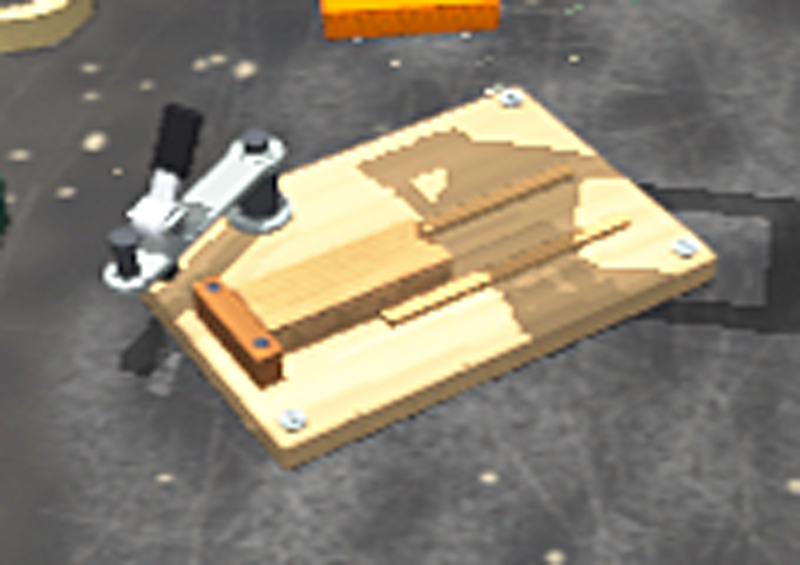

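The oak now butts against the stop at (240,330) in this crop. The strap is still aside, with the pin at (125,255) and the lever up at (180,150). Next I go behind the pin.

```bash
python3 -m handwheel '[[-1,[0.88,0.23,0],0.1],[-1,[0.88,0.23,0],0],[-1,[0.88,0.23,0],0],[-1,[0.88,0.23,0],0],[-1,[0.88,0.23,0],0],[-1,[0.88,0.23,0],0],[-1,[0,0,0],0]]'; python3 w.py
```

```text
time_s: 4.92
tcp_pos: [0.6691, 0.1355, 0.1701]
tool_rot: [-2.954, -1.06, 0.011]
wrist_force: [-1.1, -1.2, -1.2]
grip_width: 0.005
gripper_force: 0.0
t 4.92 jig [0.0583 0.1826] z 0.1701 yawerr -0.013 F [-1.1 -1.2 -1.2] grip 0.01
```

```bash
python3 -m handwheel '[[-1,[0,0,0.9],0.15],[-1,[0,0,0.9],0],[-1,[0,0,0.5],0],[-1,[0,0,0.2],0],[-1,[0,0,0],0]]'; python3 w.py; python3 - <<'E'
from h import *
c=capture("wrist");save(c,"wrist3")
E
```

```text
time_s: 5.33
tcp_pos: [0.6632, 0.1326, 0.0735]
tool_rot: [-2.962, -1.039, 0.013]
wrist_force: [0.3, 0.2, -0.0]
grip_width: 0.006
gripper_force: 0.0
t 5.33 jig [0.0567 0.1762] z 0.0735 yawerr -0.027 F [ 0.3  0.2 -0. ] grip 0.01
```

View pics/wrist3.png

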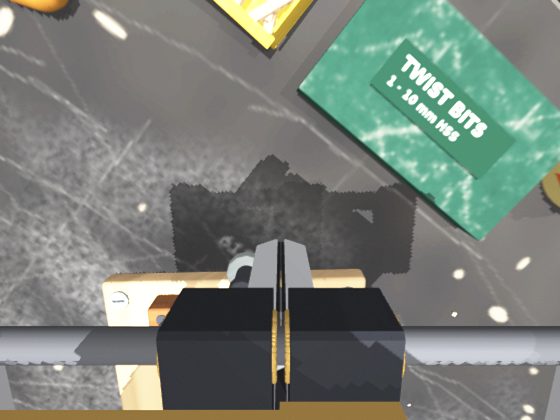

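The view shows the fingers at (280,260), just right of the pin and strap end at (240,270), as meant. Now I sweep the pin along its arc.

```bash
python3 -m handwheel '[[-1,[-0.28,-0.05,0.13],-0.3],[-1,[-0.13,-0.26,0],0],[-1,[-0.13,-0.26,0],0],[-1,[-0.17,-0.28,0],0],[-1,[-0.17,-0.28,0],0],[-1,[0,0,0],0]]'; python3 w.py
```

```text
time_s: 5.88
tcp_pos: [0.6102, 0.1459, 0.0767]
tool_rot: [2.951, 1.077, 0.008]
wrist_force: [1.0, 0.3, -0.1]
grip_width: 0.002
gripper_force: 0.0
t 5.88 jig [0.0122 0.1443] z 0.0767 yawerr -0.002 F [ 1.   0.3 -0.1] grip 0.00
```

```bash
python3 -m handwheel '[[-1,[-0.25,-0.3,0.2],0],[-1,[-0.23,-0.29,0],0],[-1,[-0.25,-0.2,0],0],[-1,[-0.25,-0.15,0],0],[-1,[-0.22,-0.1,0],0],[-1,[0,0,0],0]]'; python3 w.py; python3 - <<'E'
from h import *
c=capture("side");c["pixels"]=cv2.resize(c["pixels"][200:320,190:360],(800,565),interpolation=cv2.INTER_CUBIC);save(c,"side4")
E
```

```text
time_s: 6.38
tcp_pos: [0.5464, 0.1458, 0.0668]
tool_rot: [2.951, 1.075, 0.003]
wrist_force: [0.2, -0.2, -0.1]
grip_width: 0.006
gripper_force: 0.0
t 6.38 jig [-0.0288  0.0956] z 0.0668 yawerr -0.003 F [ 0.2 -0.2 -0.1] grip 0.01
```

View pics/side4.png

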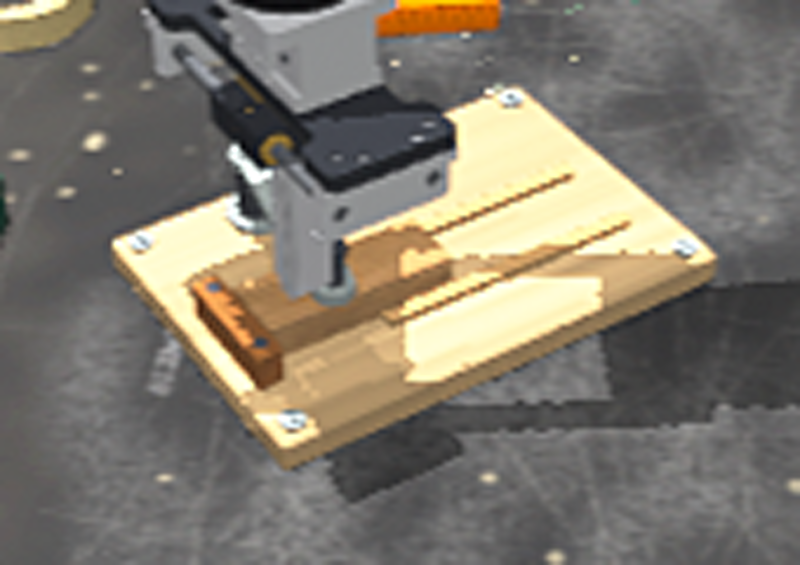

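The pin at (335,265) is in front of the finger at (300,255), and the strap is nearly over the oak. I push on in -y until it meets its stop.

```bash
python3 -m handwheel '[[-1,[-0.22,-0.05,0],0],[-1,[-0.2,0,0],0],[-1,[-0.13,0,0],0],[-1,[-0.1,0,0],0],[-1,[0,0,0],0]]'; python3 w.py; python3 -m handwheel '[[-1,[-0.07,0,0],0],[-1,[0,0,0],0]]'; python3 w.py
```

```text
time_s: 6.85
tcp_pos: [0.5278, 0.1328, 0.0655]
tool_rot: [-2.949, -1.074, -0.014]
wrist_force: [6.9, 6.5, -3.3]
grip_width: 0.005
gripper_force: 4.7
t 6.85 jig [-0.0309  0.073 ] z 0.0655 yawerr -0.003 F [ 6.9  6.5 -3.3] grip 0.00
time_s: 7.02
tcp_pos: [0.5277, 0.1326, 0.0657]
tool_rot: [-2.948, -1.074, -0.022]
wrist_force: [11.1, 10.0, -7.0]
grip_width: 0.008
gripper_force: 7.6
t 7.02 jig [-0.0309  0.0728] z 0.0657 yawerr -0.003 F [11.1 10.  -7. ] grip 0.01
```

The strap is at its stop: y matches finger plus pin head, and the force rose to 15 N. Now I lift clear and go to the lever's outer side.

```bash
python3 -m handwheel '[[-1,[0.25,0,0],0],[-1,[0.05,0,-0.7],0],[-1,[0,0,-0.7],0],[-1,[-0.3,0.1,0],0],[-1,[-0.4,0.1,0],0],[-1,[0,0,0],0]]'; python3 w.py;  python3 - <<'E'
from h import *
c=capture("side");c["pixels"]=cv2.resize(c["pixels"][200:320,190:360],(800,565),interpolation=cv2.INTER_CUBIC);save(c,"side5")
E
```

```text
time_s: 7.52
tcp_pos: [0.5148, 0.1105, 0.1211]
tool_rot: [2.951, 1.072, -0.002]
wrist_force: [0.1, 0.5, -0.0]
grip_width: 0.006
gripper_force: 0.0
t 7.52 jig [-0.0222  0.0486] z 0.1211 yawerr -0.005 F [ 0.1  0.5 -0. ] grip 0.01
```

View pics/side5.png

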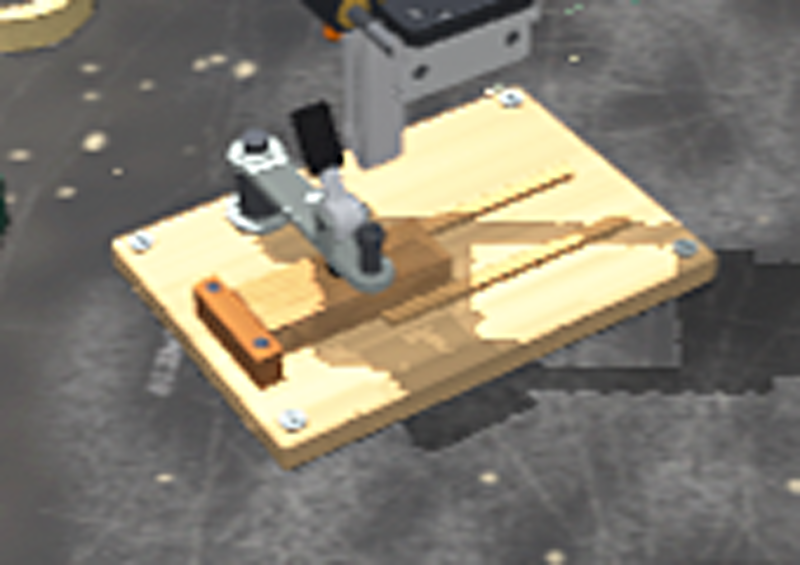

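The strap lies square over the oak with the lever up at (320,140) and the finger clear on its outer side. Now I push the lever over.

```bash
python3 -m handwheel '[[-1,[0.16,0.3,0.04],0],[-1,[0,0.25,0],0],[-1,[0,0.15,0.08],0],[-1,[0,0.15,0.08],0],[-1,[0,0.12,0.12],0],[-1,[0,0.12,0.12],0],[-1,[0,0,0],0]]'; python3 w.py
```

```text
time_s: 8.15
tcp_pos: [0.5496, 0.0827, 0.1029]
tool_rot: [2.952, 1.074, 0.0]
wrist_force: [-0.2, 0.4, 0.7]
grip_width: 0.006
gripper_force: 0.0
t 8.15 jig [0.0214 0.0572] z 0.1029 yawerr -0.004 F [-0.2  0.4  0.7] grip 0.01
```

```bash
python3 -m handwheel '[[-1,[-0.03,0.12,0.12],0],[-1,[-0.03,0.12,0.12],0],[-1,[0,0.06,0.12],0],[-1,[0,0,0.1],0],[-1,[0,0,0],0]]'; python3 w.py; python3 -m handwheel '[[-1,[0,0,0.08],0],[-1,[0,0,0],0]]'; python3 w.py
```

```text
time_s: 8.57
tcp_pos: [0.556, 0.0731, 0.085]
tool_rot: [-2.951, -1.076, -0.004]
wrist_force: [0.2, 1.5, 1.2]
grip_width: 0.004
gripper_force: 1.0
t 8.57 jig [0.0329 0.056 ] z 0.0850 yawerr -0.003 F [0.2 1.5 1.2] grip 0.00
time_s: 8.73
tcp_pos: [0.5561, 0.073, 0.0841]
tool_rot: [2.951, 1.076, 0.006]
wrist_force: [-1.1, 2.3, 10.1]
grip_width: 0.006
gripper_force: 5.1
t 8.73 jig [0.0331 0.056 ] z 0.0841 yawerr -0.003 F [-1.1  2.3 10.1] grip 0.01
```

```bash
python3 -m handwheel '[[-1,[0,0,0.1],0],[-1,[0,0,0],0],[-1,[0,0,0],0]]'; python3 w.py; python3 -m handwheel '[[-1,[0,0,-0.5],0],[-1,[0,0,-1],0],[-1,[-0.5,0,-1],0],[-1,[-1,0,-0.3],0],[-1,[-1,0,0],0],[-1,[-1,0,0],0],[-1,[-1,0,0],0],[-1,[0,0,0],0]]'; python3 w.py;  python3 - <<'E'
from h import *
c=capture("top");W=cloud(c);d=np.load("jig.npz")
j=(W[...,:2]-d["t"])@d["R"];m=(abs(j[...,0]-.04)<.03)&(abs(j[...,1]-.055)<.02)
print("max z over strap",np.nanmax(W[...,2][m]), m.sum())
c=capture("side");c["pixels"]=cv2.resize(c["pixels"][200:320,190:360],(800,565),interpolation=cv2.INTER_CUBIC);save(c,"side6")
E
```

```text
time_s: 8.98
tcp_pos: [0.5564, 0.073, 0.0837]
tool_rot: [2.95, 1.076, 0.009]
wrist_force: [-7.1, 1.2, 22.0]
grip_width: 0.006
gripper_force: 11.6
t 8.98 jig [0.0332 0.0562] z 0.0837 yawerr -0.003 F [-7.1  1.2 22. ] grip 0.01
time_s: 9.65
tcp_pos: [0.4134, -0.0457, 0.1859]
tool_rot: [2.953, 1.067, -0.008]
wrist_force: [0.1, 0.1, 0.8]
grip_width: 0.004
gripper_force: 0.0
t 9.65 jig [ 0.0315 -0.1296] z 0.1859 yawerr -0.009 F [0.1 0.1 0.8] grip 0.00
max z over strap 0.08963646519575508 358
```

View pics/side6.png

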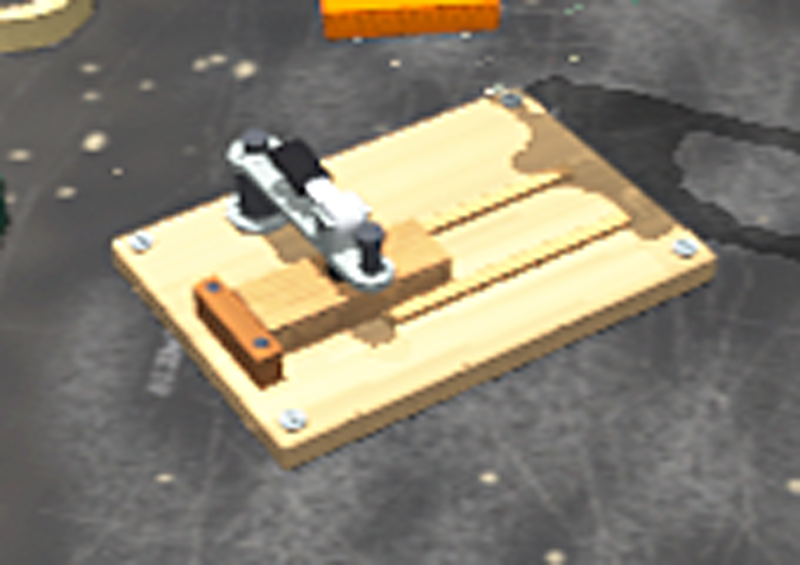

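The lever lies flat over the strap at (305,170), with its top at about 88 mm as expected at the stop. The oak is still against the end stop and the robot is clear. I hand in.

```bash
python3 -c "
from bench import sign_off
print(sign_off())"
```

```text
the job is handed in; nothing more can be done
None
```

The job is handed in (no verdict came back): the oak is home against the stop, the strap is swung over it to its stop, the cam lever is pushed fully down, the arm is clear and the tools were not touched; the foot's force on the oak was not measured.

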